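Draw out the lamp boom until it locks

ROBOT

A 7-joint arm with a two-finger parallel gripper is mounted at the origin on the work surface. World frame = base frame: x ahead of the robot, y to its left, z up, the work surface at z = 0. Lengths are in mm, angles in rad, forces in N, time in s.
With the tool pointing down it reaches from about 425 to 875 mm from the base axis. Payload 9.9 kg.
Tool frame: the origin (TCP) lies midway between the tips of the shut fingers; the grasp point (between the pads) lies 19 mm behind it (robot.pinch_z is the distance from the TCP to the grasp point, in mm); z points along the fingers, y is the direction in which the jaws open and shut (so a half turn about z gives the same grasp; the last joint's range is limited). The gripper opens to 85 mm and grips with 20 to 120 N. Pads are 22 mm wide; open, the fingers measure 114 mm over their backs; the gripper's body (76 mm by 85 mm) begins 54 mm behind the grasp point. The pads swing forward as they close: fully open they stand 13 mm farther back than shut.
Start: joints at [1.083, 0.576, 0.025, 1.437, -0.015, 1.129, -0.057], TCP at [265.223, -620.714, 231.289] pointing down, gripper open.
Joint ranges: [-2.76, 2.76], [-0.34, 2.15], [-1.52, 1.57], [0.19, 2.46], [-1.09, 4.23], [0.17, 1.99], [-2.82, 2.82]. Speed limits (rad/s): [2.22, 2.22, 3.01, 3.01, 3.14, 3.14, 3.14].

INTERFACE

Orientations are given as a unit quaternion [w, x, y, z].
In Python, from rig import get_state, capture, hand_in, spotter, robot gives the robot as it stands. The module is installed in compiled form; this text tells all that it offers.
- The arm moves only by the tool jog_arm, never from a script. Its argument "steps" is a list that holds one entry, the list of rows, each a list of 7 numbers: the shift along the tool's x, y, z in mm, then the turn, a rotation vector about the tool's x, y, z in rad, then the opening, from 0 (shut) to 1 (fully open). A call has 1 to 20 rows; each row shifts and turns the commanded pose from where the row before left it, along the tool's axes as they then stand; what a row does not reach is not made up. A row lasts 1/8 s, in which the tool goes at most 62.5 mm and 10.7 degrees, less where a joint would pass 70% of its speed; a pose out of reach is approached as far as the arm can. A call is refused whole if a number of a shift passes 62.5 or a number of a turn 0.188, either way. A call with a gripper value outside its range is refused whole. The fingers move at their own pace and stop on an object; "newtons" is the grip in N (left out, the last holds). Time passes only in rows, so rows that do not move let the fingers close. It gives the time, the measured TCP pose, the force and the opening at its end, in the units of the state.
- get_state(): the state, without advancing time (a new reading comes with each control period).
- capture(name): name is "scene" or "top" or "wrist"; returns a dict with "image" (420x560x3 uint8, blue, green, red), "vfov" (degrees; the focal length in pixels is half the picture's height over the tangent of half this angle, whatever the lens; pixels are square), "cx", "cy" (the principal point, pixels), "extrinsics" (4x4, takes a point from world to camera coordinates). Camera axes: x right, y up, looking along -z (the intrinsics and any distortion apply to the point x, -y, -z); pixel columns grow to the right and rows downward; lengths in mm; the calibration is good to about 2 mm. A picture is of the moment at which its call begins. There is no depth.
- hand_in(): hands the job in, once; it reports no verdict.
Trained networks look in a picture, given as the dict that the camera call returned (one of the last four; its "shot" number tells which), for a name from the list of things; names that differ only in an ending like _2 or _b are one class to them, and where a whole thing is asked for, a point or a joint stands for the part that bears it (a point fixed in the world has none). Each returns a list of dicts, best first, with "confidence" (0 to 1); they miss things now and then, are a little off and sometimes report something else, mostly with a low value. They report only what shows in the picture. A call takes as long as a camera call.
- spotter.spot_in(picture, label): "rect" ([left, top, right, bottom] in pixels, round what is visible of it).
- spotter.mark_of(picture, label): "centre" ([row, column] in pixels: a listed point, or the origin of a listed thing).
The state is a dict: "t": time; "joint_positions": joint angles; "joint_vel": joint speeds; "tau": joint torques, N m; "eef_pos": TCP position; "tcp_rot": TCP orientation; "contact_force": force on the tool from outside, world axes, zero at the start; "moment": the same for the moment, N m; "width": opening from 0.0 (shut) to 1.0 (fully open).
Only numpy, scipy, OpenCV 4.12 (cv2) and the standard library are available. Lean on these libraries where they do the work, as an engineer would, in place of code of your own. Each camera call takes 0.05 s, during which the arm holds its last target. There are 200 camera calls.

TASK

Two telescoping arms are bolted to the shelf. Draw out the one that carries the round lamp head, in line with its tube, until its spring lock button pops up in the sleeve's window, then let go. Leave the arm with the square ceramic terminal block as it is.

Things in the scene. Friction and masses are not known exactly. Their poses are not given: they have to be found in the camera images.
- lamp_grip (a point): Centre of the chrome lamp head's level round barrel (34 mm diameter, 44 mm long, 65 mm above the shelf): grip here from above, across the tube. It flares to 52 mm from 25 mm further out. x axis: level along the tube, into its square steel sleeve (160 x 34 mm, top at 81.5 mm, near end 40 mm behind this point when fully in; foot plate 200 x 90 mm). It draws out along -x.
- lamp_boom (a joint): How far the lamp boom (22 mm square inner tube with the head) is drawn out, in m: 0 fully in, 0.100 at the end stop; starts between 0 and 0.03. About 3 N of friction; stays where left. At 0.088 the lock button is freed and pops up by itself; from then on the boom cannot slide back below about 0.086.
- lock_button (a joint): Brass spring button, 12 mm diameter, on the lamp boom's inner tube: 0 held down, hidden in the sleeve; 0.009 m popped up, about 5 mm proud of the sleeve, in the window (28 mm long, beginning 32 mm from the sleeve's near end) in the sleeve's top. Nothing needs to press it.
- block_grip (a point): On the other arm, not to be moved: near the centre of its white ceramic terminal block (56 mm long, 36 wide, 34 high, centre 65 mm above the shelf). Same sleeve, foot plate and axes, and it slides as easily.

How it is judged:
By the outcome, as a careful person would: the job done as asked, in the order asked, and still so for the second after the job is handed in, with the robot touching nothing.
It also fails if it takes over 32 s, if anything falls off the work surface, if the arm or the gripper's body presses on something with over 40 N, if the wrist force passes 120 N, or if a joint passes its speed limit or range.

## Working session

There is one attempt and no reset: what is moved stays moved. The work goes in short steps, Python scripts to look and compute and a tool call to move; the robot and the scene stay as the last step left them, time stands still between calls to the robot, and variables do not carry over. Pictures are saved under pics/ and viewed, about 8 in all and at most 12, crops included, and the job is handed in when it is done.

Besides the shell and the picture viewer there is one more tool, called as name([rows], argument=value, ...), one row to a line, values as JSON. jog_arm: Moves the arm, as the interface text tells. Its arguments: {"type":"object","properties":{"steps":{"type":"array","items":{"type":"array","items":{"type":"array","items":{"type":"number"}}}},"newtons":{"type":"number"}},"required":["steps"]}

```bash
mkdir -p pics
cat > h.py <<'E'
import numpy as np, cv2
from rig import get_state, capture, spotter, robot
def ray(p,row,col):
    f=p["image"].shape[0]/2/np.tan(np.radians(p["vfov"])/2)
    E=np.array(p["extrinsics"]); R,t=E[:3,:3],E[:3,3]
    d=R.T@np.array([(col-p["cx"])/f,-(row-p["cy"])/f,-1.]); return -R.T@t,d
def onz(p,row,col,z):
    o,d=ray(p,row,col); return o+d*(z-o[2])/d[2]
def proj(p,X):
    f=p["image"].shape[0]/2/np.tan(np.radians(p["vfov"])/2)
    E=np.array(p["extrinsics"]); c=E[:3,:3]@X+E[:3,3]
    return np.array([p["cy"]-f*c[1]/-c[2], p["cx"]+f*c[0]/-c[2]])
E
python3 - <<'E'
from h import *
ims=[]
for n in ["scene","top"]:
    p=capture(n); ims.append(p["image"]); cv2.imwrite(f"pics/{n}1.png",p["image"])
    print(n,p["vfov"],p["cx"],p["cy"],[k for k in p], (-np.array(p["extrinsics"])[:3,:3].T@np.array(p["extrinsics"])[:3,3]).round())
    for l in ["lamp_grip","block_grip"]:
        for d in spotter.mark_of(p,l)[:3]: print(l,d, onz(p,*d["centre"],65).round(1))
        for d in spotter.spot_in(p,l)[:2]: print(l,d)
    for d in spotter.spot_in(p,"lock_button")[:2]: print("btn",d)
print(get_state(),robot.pinch_z)
E
```

```text
scene 53.945775059433146 274.3280162217672 211.6458009123308 ['image', 'vfov', 'cx', 'cy', 'extrinsics', 'shot'] [1286.  186.  527.]
lamp_grip {'centre': [185.0, 178.2], 'confidence': 0.76} [ 614.2 -268.5   65. ]
lamp_grip {'rect': [160.6, 165.6, 191.6, 213.7], 'confidence': 0.97}
block_grip {'centre': [213.9, 373.7], 'confidence': 0.71} [596.7 153.9  65. ]
block_grip {'centre': [187.2, 175.4], 'confidence': 0.66} [ 624.4 -269.6   65. ]
block_grip {'rect': [360.8, 198.8, 393.1, 291.0], 'confidence': 0.64}
top 53.71381509594275 278.5218610298508 214.38658487341252 ['image', 'vfov', 'cx', 'cy', 'extrinsics', 'shot'] [545. -18. 888.]
lamp_grip {'centre': [238.1, 411.2], 'confidence': 0.97} [ 622.4 -260.    65. ]
lamp_grip {'rect': [382.7, 181.3, 435.5, 265.2], 'confidence': 0.92}
block_grip {'centre': [254.4, 205.9], 'confidence': 0.57} [599.8 147.4  65. ]
block_grip {'rect': [187.1, 197.9, 217.8, 270.0], 'confidence': 0.85}
{'t': 0.6, 'joint_positions': array([ 1.08317776,  0.57567662,  0.02488515,  1.43708652, -0.01498934,
        1.1289765 , -0.05650338]), 'joint_vel': array([ 0.00183702, -0.00094982,  0.00091135, -0.0005814 , -0.00078573,
        0.00055588,  0.00040694]), 'tau': array([-3.24837956e-04, -7.65101194e+01,  2.24731900e+00, -2.86184210e+01,
        1.52659375e-02,  3.00566033e-03, -6.10275811e-05]), 'eef_pos': array([ 265.24857783, -620.72081256,  231.30899393]), 'tcp_rot': array([1.78210437e-05, 9.79684275e-01, 2.00546059e-01, 6.56557941e-06]), 'contact_force': array([-0.90720161,  0.13690062, -0.08103396]), 'moment': array([ 0.03370166, -0.00830015,  0.00582727]), 'width': 0.9978619579059579} 18.700000000000003
```

View pics/top1.png

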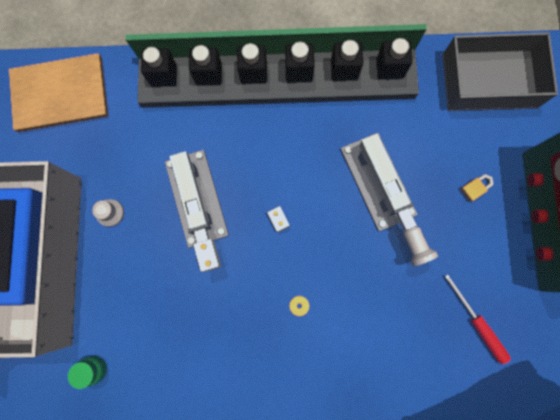

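View pics/scene1.png

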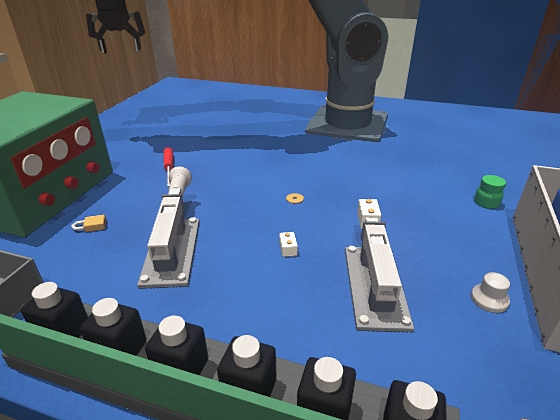

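Run:
```python
from h import *
p=capture("top"); im=p["image"]
a=onz(p,138,370,81.5);b=onz(p,207,403,81.5);g=onz(p,238.1,411.2,65); e=onz(p,258,425,65)
u=(b-a)[:2]; print(a,b,np.linalg.norm(u),np.degrees(np.arctan2(-u[1],-u[0])), g, e)
c=cv2.resize(im[120:280,330:450],None,fx=5,fy=5,interpolation=cv2.INTER_CUBIC)[:, :600]
cv2.imwrite("pics/topcrop.png",cv2.resize(im[125:275,320:460],None,fx=4,fy=4,interpolation=cv2.INTER_CUBIC))
```

```text
[ 825.29828653 -187.19804504   81.5       ] [ 682.36852146 -243.5741462    81.5       ] 153.64629030353578 21.525872548022395 [ 622.44765069 -259.98902036   65.        ] [ 582.72595654 -284.00207986   65.        ]
```

View pics/topcrop.png

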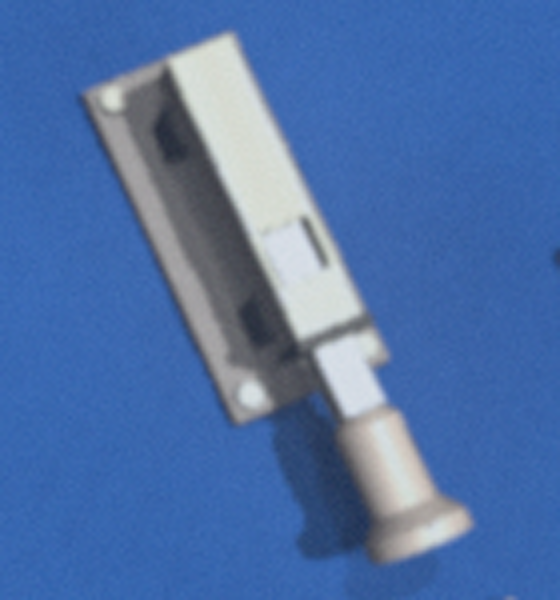

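Run:
```python
from h import *
p=capture("top")
fl,fr,nl,nr=[onz(p,125+y/4,320+x/4,81.5)[:2] for x,y in [(168,68),(238,33),(300,342),(368,318)]]
print(np.linalg.norm(fl-fr),np.linalg.norm(nl-nr))
for A,B in ((fl,nl),(fr,nr)): print(np.degrees(np.arctan2(*(A-B)[::-1])),np.linalg.norm(A-B))
n=(nl+nr)/2;u=(fl+fr)/2-n;u/=np.linalg.norm(u);print("near",n,"u",u)
c=onz(p,125+457/4,320+385/4,65)[:2]; d=(c-n); print("barrel",c,"along",-d@u,"lat",d@[-u[1],u[0]])
a=onz(p,125+415/4,320+365/4,65)[:2]; print("barrel near end along",-(a-n)@u)
s=get_state(); print(s["eef_pos"]); 
from scipy.spatial.transform import Rotation as Ro
R=Ro.from_quat(s["tcp_rot"],scalar_first=True).as_matrix(); print(R.round(3))
print("tool delta",R.T@(np.array([*c,200])-s["eef_pos"]))
```

```text
40.07023195897928 35.62790563623712
21.880691603618203 152.55780828974105
20.267445901345166 157.58396519832223
near [ 681.35257007 -244.48823561] u [0.93319839 0.35936161]
barrel [ 619.93274911 -269.71272221] along 66.38159010239278 lat -1.4675241941904078
barrel near end along 43.71958433858077
[ 265.2282883  -620.68530608  231.2673843 ]
[[ 0.92   0.393 -0.   ]
 [ 0.393 -0.92   0.   ]
 [ 0.    -0.    -1.   ]]
tool delta [ 464.07971516 -183.37254533   31.29194885]
```

jog_arm([
  [[37, -15, 0, 0, 0, 0, 1], [37, -15, 0, 0, 0, 0, 1], [37, -15, 0, 0, 0, 0, 1], [37, -15, 0, 0, 0, 0, 1], [37, -15, 0, 0, 0, 0, 1], [37, -15, 0, 0, 0, 0, 1], [37, -15, 0, 0, 0, 0, 1], [37, -15, 0, 0, 0, 0, 1], [37, -15, 0, 0, 0, 0, 1], [37, -15, 0, 0, 0, 0, 1], [37, -15, 0, 0, 0, 0, 1], [37, -15, 0, 0, 0, 0, 1], [0, 0, 0, 0, 0, 0.035, 1], [0, 0, 0, 0, 0, 0, 1]],
])

```text
t: 2.45
eef_pos: [602.4, -281.3, 231.2]
tcp_rot: [0.0, 0.983, 0.183, -0.0]
contact_force: [-0.5, -0.4, 0.7]
width: 0.998
```

Run:
```python
from h import *
p=capture("wrist"); cv2.imwrite("pics/wrist1.png",p["image"])
E=np.array(p["extrinsics"]);print((-E[:3,:3].T@E[:3,3]).round(),p["vfov"],get_state()["t"])
for d in spotter.mark_of(p,"lamp_grip")[:2]: print(d, onz(p,*d["centre"],65).round(1))
# predicted
u=np.array([.933,.359]);n=np.array([681.35,-244.5])
for s in (-160,0): print(proj(p,np.array([*(n-u*s),81.5])))
print(proj(p,np.array([*(n-u*65),65])))
```

```text
[ 677. -253.  373.] 58.2357623627334 2.5
{'centre': [171.3, 268.8], 'confidence': 0.76} [ 618.4 -270.2   65. ]
[-200.96340303  264.61189359]
[ 83.53966738 266.21591075]
[167.64070856 267.10760269]
```

View pics/wrist1.png

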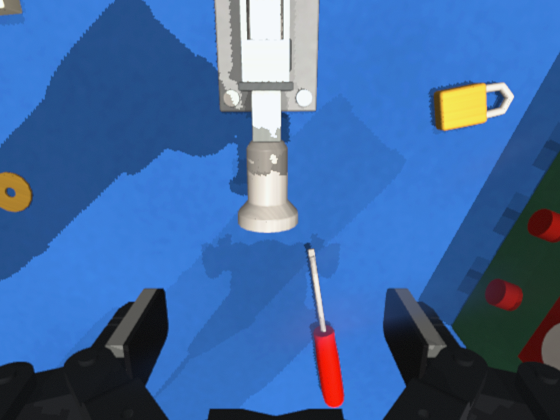

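jog_arm([
  [[10, -2, 10, 0, 0, 0, 1], [9.5, -2.6, 30, 0, 0, 0, 1], [0, 0, 40, 0, 0, 0, 1], [0, 0, 40, 0, 0, 0, 1], [0, 0, 16, 0, 0, 0, 1], [0, 0, 0, 0, 0, 0, 1]],
])

```text
t: 3.3
eef_pos: [619.0, -269.3, 94.4]
tcp_rot: [-0.001, 0.983, 0.183, -0.001]
contact_force: [0.3, 0.0, 0.3]
width: 1.002
```

Run:
```python
from h import *
p=capture("wrist"); cv2.imwrite("pics/wrist2.png",p["image"])
for d in spotter.mark_of(p,"lamp_grip")[:2]: print(d, onz(p,*d["centre"],65).round(1))
s=get_state(); x=s["eef_pos"]; print(x,s["contact_force"], "tcp at z65 px",proj(p,np.array([x[0],x[1],65])))
```

```text
{'centre': [261.5, 271.7], 'confidence': 0.93} [ 619.3 -267.8   65. ]
[ 620.17829994 -269.82389785   96.60056058] [-0.6869949   0.29963575  0.28735208] tcp at z65 px [261.25980246 276.12199721]
```

View pics/wrist2.png

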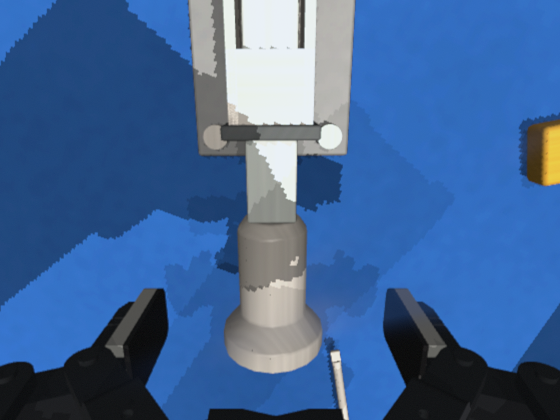

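jog_arm([
  [[0, -2, 20, 0, 0, 0, 1], [0, 0, 20, 0, 0, 0, 1], [0, 0, 11, 0, 0, 0, 1], [0, 0, 0, 0, 0, 0, 1], [0, 0, 0, 0, 0, 0, 0], [0, 0, 0, 0, 0, 0, 0], [0, 0, 0, 0, 0, 0, 0], [0, 0, 0, 0, 0, 0, 0], [0, 0, 0, 0, 0, 0, 0], [0, 0, 0, 0, 0, 0, 0]],
], newtons=50)

```text
t: 4.65
eef_pos: [618.9, -267.7, 45.1]
tcp_rot: [0.0, 0.983, 0.183, 0.0]
contact_force: [-2.3, 1.1, 5.2]
width: 0.381
```

jog_arm([
  [[-3, 0, 0, 0, 0, 0, 0], [-6, 0, 0, 0, 0, 0, 0], [-6, 0, 0, 0, 0, 0, 0], [-6, 0, 0, 0, 0, 0, 0], [-6, 0, 0, 0, 0, 0, 0], [-6, 0, 0, 0, 0, 0, 0], [-6, 0, 0, 0, 0, 0, 0], [-6, 0, 0, 0, 0, 0, 0], [-5, 0, 0, 0, 0, 0, 0], [0, 0, 0, 0, 0, 0, 0]],
])

```text
t: 5.9
eef_pos: [571.9, -286.1, 45.0]
tcp_rot: [0.0, 0.983, 0.183, 0.0]
contact_force: [1.1, 0.6, 7.9]
width: 0.385
```

Run:
```python
from h import *
p=capture("wrist"); cv2.imwrite("pics/wrist3.png",p["image"])
for d in spotter.mark_of(p,"lamp_grip")[:2]: print(d, onz(p,*d["centre"],65).round(1))
s=get_state(); print(s["eef_pos"],s["contact_force"],s["moment"],s["width"])
u=np.array([.933,.359]);
for r in (0,10,20,40): print(r,onz(p,r,268,81.5)@[.933,.359,0])
```

```text
{'centre': [320.1, 275.0], 'confidence': 0.62} [ 571.8 -286.5   65. ]
[ 571.81937437 -286.10323558   44.98885501] [0.4712627  0.69641921 8.91671598] [ 0.1012857  -0.1205985   0.07574232] 0.3821809974416335
0 532.9315800658189
10 530.7262635538532
20 528.4882693077499
40 523.9112986618765
```

View pics/wrist3.png

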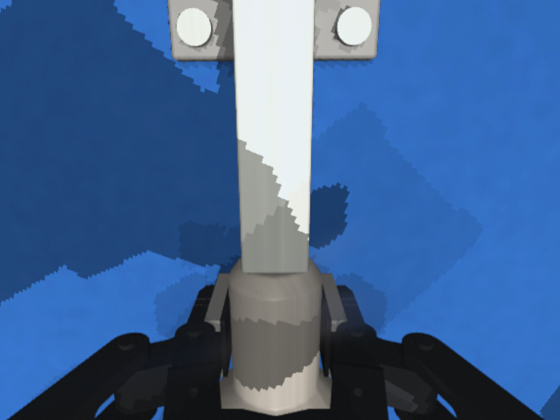

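jog_arm([
  [[-3, 0, 0, 0, 0, 0, 0], [-4, 0, 0, 0, 0, 0, 0], [-4, 0, 0, 0, 0, 0, 0], [-4, 0, 0, 0, 0, 0, 0], [-3, 0, 0, 0, 0, 0, 0], [0, 0, 0, 0, 0, 0, 0]],
])

```text
t: 6.75
eef_pos: [555.2, -292.6, 45.0]
tcp_rot: [0.0, 0.983, 0.183, 0.0]
contact_force: [1.0, 1.1, 6.4]
width: 0.38
```

Run:
```python
from h import *
ims=[]
for n,z in (("scene",(180,280,120,220)),("top",(125,245,330,450))):
    p=capture(n)
    print(n,spotter.spot_in(p,"lock_button")[:2],spotter.mark_of(p,"lock_button")[:2])
    a,b,c,d=z; ims.append(cv2.resize(p["image"][a:b,c:d],(400,400),interpolation=cv2.INTER_CUBIC))
cv2.imwrite("pics/btn1.png",np.hstack(ims))
s=get_state(); print(s["eef_pos"],s["contact_force"])
```

```text
Traceback (most recent call last):
ValueError: it knows: block_grip, lamp_grip
```

```bash
cat > btn.py <<'E'
from h import *
import sys
ims=[]
for n,z in (("scene",(180,280,120,220)),("top",(125,245,330,450))):
    p=capture(n)
    print(n,spotter.spot_in(p,"lock_button")[:2])
    a,b,c,d=z; ims.append(cv2.resize(p["image"][a:b,c:d],(400,400),interpolation=cv2.INTER_CUBIC))
cv2.imwrite(f"pics/{sys.argv[1]}.png",np.hstack(ims))
s=get_state(); print(s["eef_pos"],s["contact_force"])
E
python3 btn.py btn1
```

```text
scene []
top []
[ 555.16796378 -292.62276921   44.96806479] [1.74014889 0.38508822 7.93119466]
```

View pics/btn1.png

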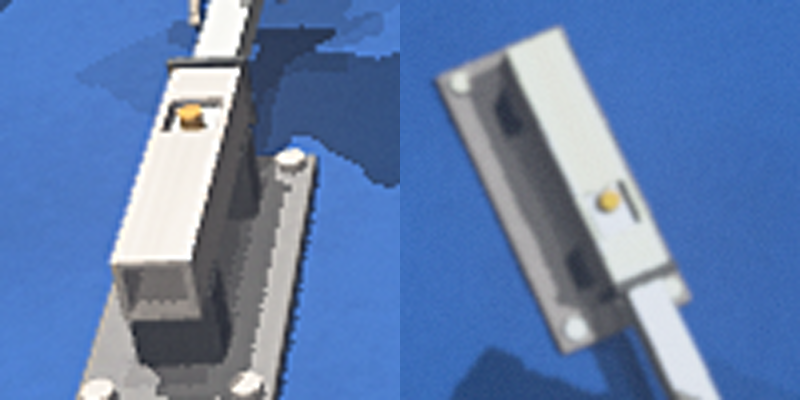

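jog_arm([
  [[0, 0, 0, 0, 0, 0, 1], [0, 0, 0, 0, 0, 0, 1], [0, 0, 0, 0, 0, 0, 1], [0, 0, 0, 0, 0, 0, 1], [0, 0, 0, 0, 0, 0, 1], [0, 0, -10, 0, 0, 0, 1], [0, 0, -25, 0, 0, 0, 1], [0, 0, -35, 0, 0, 0, 1], [0, 0, -35, 0, 0, 0, 1], [0, 0, -35, 0, 0, 0, 1], [0, 0, 0, 0, 0, 0, 1]],
])

```text
t: 8.43
eef_pos: [556.7, -292.9, 188.1]
tcp_rot: [0.002, 0.983, 0.183, 0.003]
contact_force: [0.3, -0.7, -0.6]
width: 1.0
```

```bash
python3 btn.py btn2
python3 - <<'E'
from h import *
p=capture("top"); q=cv2.imread("pics/top1.png")
i=np.abs(p["image"].astype(int)-q)[140:280,150:235].max(2); print("block region diff",i.max(),(i>40).sum(),[d for d in spotter.mark_of(p,"lamp_grip")[:1]])
p=capture("wrist"); print([onz(p,*d["centre"],65) for d in spotter.mark_of(p,"lamp_grip")[:1]],get_state()["width"])
E
```

```text
scene []
top []
[ 554.65628136 -291.75920257  183.59372342] [-0.92113752  0.08594943 -0.67001727]
block region diff 17 0 [{'centre': [271.1, 425.7], 'confidence': 0.97}]
[array([ 554.66258594, -293.70003608,   65.        ])] 1.0016217771618563
```

View pics/btn2.png

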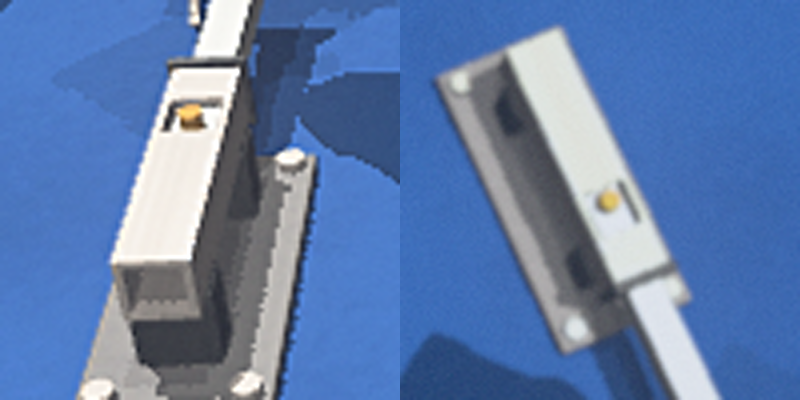

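The button still stands in the window after release: (190,117) in the scene crop and (608,201) in the top crop. The boom has not moved.

```bash
python3 -c "
from rig import hand_in; print(hand_in())"
```

```text
the job is handed in; nothing more can be done
None
```

The lamp arm is drawn out and its brass lock button has popped up in the sleeve window. I let go, raised the gripper clear and handed the job in at about 8.5 s.

**What I did:** I gripped the lamp barrel from above at 50 N, with the jaws across the tube. I then drew it about 68 mm in line with the tube, from roughly 25 mm out to roughly 92 mm (estimated from the pictures).

**Last checks:**
- **Button:** after release it showed clearly in the window in both the scene and top pictures, in the same place as before I let go.
- **Lamp head:** the network still places it at about (555, -294) mm, where I released it.
- **Other arm:** the top picture around the terminal block shows no change from the start.
- **Gripper:** fully open and well above the lamp, with the force reading back to its resting noise.

**Checks that failed or disagreed:** the network never found the lock button, in either camera, so that check rests on my own viewing of the pictures. In the first top picture its lamp mark was about 4 pixels off the barrel, so I used my own measurement there. Before gripping, the close wrist view agreed with that to within about 2 mm.

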